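# Blow the dust off a board with a locked paddle blower

## Task

Lay the cordless dust blower flat in the station's cradle, nozzle towards the circuit board, and let go. Then push the lock-off lever on its paddle all the way forward, squeeze the paddle fully home against the body and keep it there for about a second and a half, let it go, and push the lock-off lever all the way back again. The blower must end at rest in the cradle, locked, and the other things on the bench must be left alone.

Things in the scene. Friction and masses are not known exactly. Their poses are not given: they have to be found in the camera images.
- blower: Loose 0.41 kg dust blower, a bar lying flat: body 225 mm long (x -120 to 105), 38 wide, 40 high, grey front, white rear, then a black nozzle 18 to 28 mm thick to x 155 at z 20. Origin: underside, centre line; x = to the nozzle, z = up. Black paddle on its -y side; ahead of it (x 50 to 90) a plain barrel. Origin z is 0 on the bench, 30 mm in the cradle.
- barrel_grip (a point): Point in the plain front barrel, ahead of the paddle and 40 mm ahead of the centre of mass (grip firmly, about 40 N), where the blower can be taken from above across its 38 mm width: blower frame (65, 0, 24) mm.
- nozzle_tip (a point): Tip of the nozzle, blower frame (155, 0, 20) mm.
- paddle (a joint): Paddle switch: black flat bar, 125 x 6 mm, 26 high (blower z 7 to 33), hinged about the vertical at its front end, blower (40, -26) mm, reaching back to x -85. 0 = sprung out (rear end 15 mm further out), 0.12 rad = squeezed home, 4 mm off the body; 3 N at paddle_press at first, 7 N at home. Springs back when let go. Blocked at 0.06 rad or less unless the lock-off lever is forward.
- paddle_press (a point): Where to press the paddle's outer face, 58 mm behind its hinge: blower (-18, -36, 20) mm when out, (-18, -29, 20) when home. The far face of the body is at y = +19 mm: from above, one finger goes on the paddle, the other on the body; 55 mm across when out, 48 when home.
- lock (a joint): Lock-off lever: steel tab 34 mm long from its pivot, 5 thick, 24 high (blower z 8 to 32), sticking out sideways (-y) from the paddle's rear end; vertical pivot at blower (-71, -39) mm with the paddle out. 0 = locked, tab leaning to the tail; 1.1 rad = unlocked, swung towards the nozzle. Stays where left; 1 to 3 N on the tab moves it.
- lock_tip (a point): Outer end of the lever's tab at half height, with the paddle out: blower about (-85, -70, 20) mm when locked, (-50, -66, 20) when unlocked. The paddle's outer face at the lever is at blower y = -42 mm, so a closed finger passing at y -50 to -85 pushes the tab.
- station: Fixed station: white base plate 460 x 100 x 12 mm (x -145 to 315) with an open-topped aluminium cradle and, at its +x end, a sloping white stage (65 mm high) with a green circuit board. Origin: underside, below the cradle's centre; x = the way the nozzle must point, z up. Between the cradle's two saddles only the base plate lies, so fingers can reach down there.
- nest (a point): Where the seated blower's origin lies: station (0, 0, 30) mm, same axes. Saddles at station x -118 to -102 and 90 to 103: floors 30 mm high, flared cheeks 44 mm apart, 63 high. End wall inner face x -124, 52 high; two front stop posts, inner face x 109, 55 high, nozzle passes in the 31 mm gap. Play: 4 mm each way along, 3 across.
- driver: Bystander: loose round grey electric screwdriver without a paddle, 34 mm thick, 215 mm long, along x; origin at its underside.
- bottle: Bystander: loose white bottle, 52 mm wide, 130 mm high; origin at its underside.
- reel: Bystander: loose flat black reel, 90 mm across, 12 mm high; origin at its underside.
- parts_tray: Bystander: loose dark tray 100 x 130 x 30 mm; origin at its underside.
- tweezers: Bystander: loose steel tweezers, 120 mm long, 8 mm high; origin at the underside.
- loupe: Bystander: loose black eye loupe, 48 mm wide, 40 mm high; origin at its underside.
- swab_box: Bystander: loose white box 70 x 110 x 35 mm; origin at its underside.

How it is judged:
On the way, in this order (a step that is already met when the one before it is completed fails the run):
1. the blower lies seated in the cradle, nozzle towards the board, let go and at rest, still locked (x of blower in the frame of nest between -0.009 and 0.009 m and y of blower in the frame of nest between -0.007 and 0.007 m and z of blower in the frame of nest between -0.004 and 0.004 m and x of nozzle_tip in the frame of nest above 0.14 m and angle between blower's own z axis and vertical below 0.08 rad and linear speed of blower below 0.02 m/s and contact force between the fingers and blower below 0.3 N and value of joint lock below 0.3 rad), for 0.2 s.
2. the lock-off lever is pushed forward, the paddle still out (x of blower in the frame of nest between -0.009 and 0.009 m and y of blower in the frame of nest between -0.007 and 0.007 m and z of blower in the frame of nest between -0.004 and 0.004 m and x of nozzle_tip in the frame of nest above 0.14 m and angle between blower's own z axis and vertical below 0.08 rad and value of joint lock above 0.9 rad and value of joint paddle below 0.03 rad), for 0.1 s.
3. the paddle is squeezed home against the body for a second, by the fingers, in the cradle (x of blower in the frame of nest between -0.009 and 0.009 m and y of blower in the frame of nest between -0.007 and 0.007 m and z of blower in the frame of nest between -0.004 and 0.004 m and x of nozzle_tip in the frame of nest above 0.14 m and angle between blower's own z axis and vertical below 0.08 rad and value of joint lock above 0.8 rad and value of joint paddle above 0.105 rad and contact force between the fingers and blower above 1 N), for 1 s.
4. the paddle is let go and springs out (value of joint paddle below 0.03 rad and value of joint lock above 0.6 rad), for 0.05 s.
5. the lock-off lever is pushed back again (x of blower in the frame of nest between -0.009 and 0.009 m and y of blower in the frame of nest between -0.007 and 0.007 m and z of blower in the frame of nest between -0.004 and 0.004 m and x of nozzle_tip in the frame of nest above 0.14 m and angle between blower's own z axis and vertical below 0.08 rad and value of joint lock below 0.2 rad and value of joint paddle below 0.03 rad), for 0.1 s.
At the end, for the whole second after the job is handed in: The blower is seated and at rest in the cradle, nozzle towards the board (within 9 mm along, 7 mm across, 4 mm in height, 0.08 rad of level), the paddle out (under 0.03 rad) and the lock-off lever back (under 0.2 rad) (all of step 5 and linear speed of blower below 0.02 m/s); the robot touches nothing.
It fails at once if another thing on the bench is moved more than 30 mm (distance of any of driver, bottle, reel, parts_tray, tweezers, loupe, swab_box from where it was at the start of the episode above 0.03 m).
It fails at once if another thing on the bench is knocked over (angle between any of bottle, loupe, parts_tray, swab_box, reel's own z axis and vertical above 0.6 rad).
It also fails if it takes over 67 s, if anything falls off the work surface, if the arm or the gripper's body presses on something with over 40 N, if the wrist force passes 120 N, or if a joint passes its speed limit or range.

## Robot

A 6-joint arm with a two-finger parallel gripper is mounted at the origin on the work surface. World frame = base frame: x ahead of the robot, y to its left, z up, the work surface at z = 0. Lengths are in m, angles in rad, forces in N, time in s.
With the tool pointing down it reaches from about 0.4 to 0.825 m from the base axis. Payload 7 kg.
Tool frame: the origin (TCP) lies on the centre line of the jaws, within the pads' length; the fingertips stand 14 mm ahead of it and the grasp point (between the pads) lies 5 mm behind it; z points along the fingers, y is the line along which they close (so a half turn about z gives the same grasp; the last joint's range is limited). The gripper opens to 88 mm and grips with 3 to 60 N. Pads are 19 mm wide; open, the fingers measure 130 mm over their backs; the gripper's body (78 mm by 193 mm) begins 47 mm behind the grasp point.
Start: joints at [-0.86, 0.359, 0.012, 0, -1.224, -0.288], TCP at [0.277, -0.616, 0.241] pointing down, gripper open.
Joint ranges: [-3.07, 3.07], [-1.43, 2.12], [-1.02, 1.25], [-3.03, 1.67], [-3.05, -0], [-3.03, 3.03]. Speed limits (rad/s): [2.39, 2.39, 3.01, 3.14, 3.14, 3.14].

## Interface

Orientations are given as [roll, pitch, yaw] about the fixed x, y, z axes, in that order (R = Rz(yaw) Ry(pitch) Rx(roll)).
In Python, from station import arm gives the robot as it stands.
- The arm moves only by the tool move_arm, never from a script. Its argument "rows" is a list of rows, each an object with "translation": the shift along the tool's x, y, z in cm, a list of three; "rot": the turn, a rotation vector about the tool's x, y, z in degrees, a list of three; "hand": the closure, from 0 (fully open) to 1 (shut). A call has 1 to 8 rows; each row is the pose to reach, as a shift and turn from the pose commanded when the call began, along the tool's axes at that moment; what a row does not reach only later rows make up. A row lasts 1/12 s, in which the tool goes at most 41.7 mm and 7.16 degrees, less where a joint would pass 70% of its speed; a pose out of reach is approached as far as the arm can. A call with a gripper value outside its range is refused whole. The fingers move at their own pace and stop on an object; "squeeze" is the grip in N (left out, the last holds). Time passes only in rows, so rows that repeat a pose let the fingers close. It gives the time, the measured TCP pose, the force, the opening and the grip force at its end, in the units of the state.
- arm.get_state(): the state, without advancing time (a new reading comes with each control period).
- arm.grab_frame(name): name is "side" or "top"; returns (picture, depth): 420x560x3 uint8, red, green, blue; 420x560 float32, m along the optical axis (not along the pixel's ray), 0 where there is no reading.
- arm.camera_params(name): a dict with "vfov" (degrees; the focal length in pixels is half the picture's height over the tangent of half this angle, whatever the lens; pixels are square), "cx", "cy" (the principal point, pixels), "position" and "orientation" of the camera in the world. Camera axes: x right, y down, z forward; pixel columns grow to the right and rows downward; lengths in m; the calibration is good to about 2 mm. A picture is of the moment at which its call begins. camera_params takes no time and is no camera call.
- arm.job_done(): hands the job in; it is judged then, once.
Trained networks look in the newest picture that a camera, given by its name, has taken for a name from the list of things; names that differ only in an ending like _2 or _b are one class to them, and where a whole thing is asked for, a point or a joint stands for the part that bears it (a point fixed in the world has none). Each returns a list of dicts, best first, with "p" (0 to 1); they miss things now and then, are a little off and sometimes report something else, mostly with a low value. They report only what shows in the picture. A call takes as long as a camera call.
- arm.search_frame(label, camera): "point" ([x, y, z] in m, in the coordinates of the camera as it stood for that picture, good to about 4 mm: the middle of the surface that is visible of it).
- arm.pinpoint(label, camera): "point" ([x, y, z] in m, in the coordinates of the camera as it stood for that picture, good to about 4 mm: a listed point, or the origin of a listed thing).
The state is a dict: "t": time; "q": joint angles; "qd": joint speeds; "joint_efforts": joint torques, N m; "eef_pos": TCP position; "ee_rot": TCP orientation; "force": force on the tool from outside, world axes, zero at the start; "moment": the same for the moment, N m; "width": finger opening in m; "gripper_force": force on a finger pad.
Only numpy, scipy, OpenCV 4.12 (cv2) and the standard library are available. Lean on these libraries where they do the work, as an engineer would, in place of code of your own. Each camera call takes 0.05 s, during which the arm holds its last target. There are 200 camera calls.

## Working session

There is one attempt and no reset: what is moved stays moved. The work goes in short steps, Python scripts to look and compute and a tool call to move; the robot and the scene stay as the last step left them, time stands still between calls to the robot, and variables do not carry over. Pictures are saved under pics/ and viewed, at most 10 in all, crops included, and the job is handed in when it is done.

Besides the shell and the picture viewer there is one more tool, called after ">>>" as name([rows], argument=value, ...), one row to a line, values as JSON. move_arm: Moves the arm, as the interface text tells. Its arguments: {"type":"object","properties":{"rows":{"type":"array","items":{"type":"object","properties":{"translation":{"type":"array","items":{"type":"number"}},"rot":{"type":"array","items":{"type":"number"}},"hand":{"type":"number"}}}},"squeeze":{"type":"number"}},"required":["rows"]}

```bash
mkdir -p pics; cat > h.py <<'E'
import numpy as np, cv2
from scipy.spatial.transform import Rotation as R
from station import arm
np.set_printoptions(precision=4,suppress=True)
def cam(n):
    c=arm.camera_params(n); o=np.array(c["orientation"],float)
    M=o if o.shape==(3,3) else R.from_euler('xyz',o).as_matrix() if o.size==3 else R.from_quat(o).as_matrix()
    return c,M,np.array(c["position"]),210/np.tan(np.radians(c["vfov"])/2)
def towld(n,p):
    c,M,t,f=cam(n); return M@np.array(p)+t
def proj(n,P):
    c,M,t,f=cam(n); q=(np.array(P)-t)@M; return np.c_[q[...,0]/q[...,2]*f+c["cx"],q[...,1]/q[...,2]*f+c["cy"]]
def cloud(n,d):
    c,M,t,f=cam(n); v,u=np.mgrid[:420,:560]
    return np.dstack([(u-c["cx"])/f*d,(v-c["cy"])/f*d,d])@M.T+t
def look(label,n,k=2,fn="pinpoint"):
    for r in getattr(arm,fn)(label,n)[:k]: print(n,fn,label,round(r["p"],2),towld(n,r["point"]),proj(n,towld(n,r["point"])[None])[0])
E
python3 - <<'E'
from h import *
print(arm.camera_params("top"),arm.camera_params("side"));print(arm.get_state())
for n in("top","side"):
    im,d=arm.grab_frame(n); cv2.imwrite(f"pics/{n}0.png",im[:,:,::-1]); np.save(f"{n}0.npy",d)
    for l in("blower","barrel_grip","nozzle_tip","paddle_press","lock_tip","nest","station","driver"): look(l,n)
E
```

```text
{'vfov': 44.95262404010376, 'cx': 278.18932606132483, 'cy': 209.53910572496676, 'position': array([ 0.4804, -0.0699,  1.2033]), 'orientation': array([-3.0498,  0.0063, -1.5521])} {'vfov': 54.87989494352608, 'cx': 280.63904263667996, 'cy': 209.70320366397172, 'position': array([0.1515, 0.3963, 0.6615]), 'orientation': array([-2.3151, -0.0219, -2.3678])}
{'t': 0.0, 'q': array([-0.8599,  0.3594,  0.011 , -0.0003, -1.2241, -0.2881]), 'qd': array([ 0.0009, -0.0006, -0.0007, -0.0003,  0.0004, -0.0014]), 'joint_efforts': array([ -0.0008, -58.2717,  29.3037,   6.9968,   0.0068,  -0.0001]), 'eef_pos': array([ 0.2768, -0.6151,  0.2396]), 'ee_rot': array([ 3.1399, -0.0002, -2.7189]), 'force': array([ 0.3523, -0.5686, -0.6486]), 'moment': array([ 0.0079, -0.0147,  0.019 ]), 'gripper_force': 0.0, 'width': 0.08799425673059591}
top pinpoint blower 0.87 [ 0.5007 -0.3483  0.0018] [399.6839 249.811 ]
top pinpoint barrel_grip 0.78 [ 0.5691 -0.3574  0.0219] [405.5347 220.3158]
top pinpoint nozzle_tip 0.84 [ 0.6597 -0.357   0.0196] [404.9562 181.9219]
top pinpoint nozzle_tip 0.23 [ 0.4575 -0.1694  0.0012
[... 925 characters left out ...]
6 [ 0.7568  0.0946 -0.0033] [176.2758 232.8607]
side pinpoint paddle_press 0.75 [ 0.4805 -0.3867  0.022 ] [398.8589 185.9243]
side pinpoint paddle_press 0.67 [ 0.7018 -0.2986  0.0012] [309.209  169.0785]
side pinpoint lock_tip 0.39 [ 0.4121 -0.4195  0.0201] [429.6286 193.216 ]
side pinpoint nest 0.66 [0.5941 0.132  0.0279] [206.405 274.002]
side pinpoint nest 0.46 [ 0.6573 -0.3638  0.0234] [338.0573 159.5268]
side pinpoint station 0.76 [ 0.5923  0.1321 -0.002 ] [208.4655 283.8664]
side pinpoint station 0.32 [ 0.4099 -0.4192  0.0203] [430.402 193.637]
side pinpoint driver 0.71 [ 0.4834 -0.3892  0.0174] [398.0204 186.3769]
side pinpoint driver 0.61 [ 0.458  -0.1685  0.0029] [352.7167 240.2802]
```

```bash
python3 - <<'E'
import cv2
a=cv2.imread("pics/top0.png");b=cv2.imread("pics/side0.png")
cv2.imwrite("pics/t1.png",cv2.resize(a,(800,600),interpolation=cv2.INTER_CUBIC));cv2.imwrite("pics/s1.png",b)
E
```

```text
(no output)
```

View pics/top0.png

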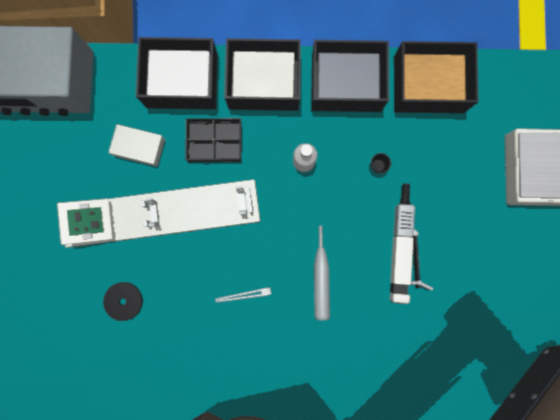

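View pics/side0.png

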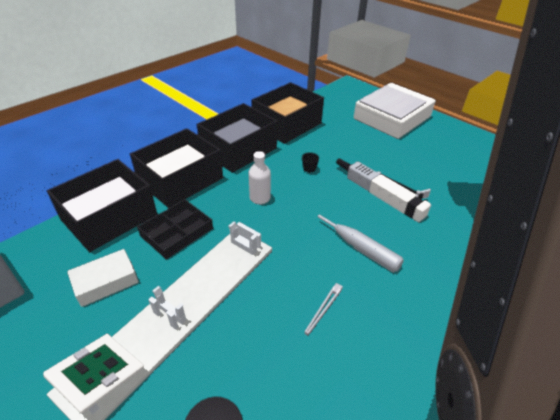

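The top view shows the blower at px (402,240) with its nozzle up (+x world) and the paddle on its right. The station plate runs from px (258,190) to (60,235), with the board at its left end (+y world). The side view agrees. Next I'll fit both poses from the depth.

```bash
python3 - <<'E'
from h import *
def rect(P):
    (c,s,a)=cv2.minAreaRect(P[:,:2].astype(np.float32)*1000); return np.array(c),s,a
for n in("top","side"):
    d=np.load(n+"0.npy"); C=cloud(n,d); P=C[d>0]
    bench=P[(abs(P[:,0]-.5)<.1)&(abs(P[:,1]+.25)<.03)]; print(n,"bench z",np.median(bench[:,2]))
    b=P[(P[:,0]>.33)&(P[:,0]<.62)&(P[:,1]<-.3)&(P[:,1]>-.45)&(P[:,2]>.034)&(P[:,2]<.06)]
    print("blower body",len(b),np.median(b[:,2]),rect(b))
    m=b[:,:2].mean(0);u,s,v=np.linalg.svd(b[:,:2]-m,full_matrices=False);print(m,np.degrees(np.arctan2(v[0,1],v[0,0])))
    nz=P[(P[:,0]>.6)&(P[:,0]<.7)&(abs(P[:,1]+.36)<.03)&(P[:,2]>.012)];print("nozzle",nz.mean(0),nz.max(0),len(nz))
    s=P[(P[:,0]>.45)&(P[:,0]<.75)&(P[:,1]<.45)&(P[:,1]>-.06)&(P[:,2]>.006)&(P[:,2]<.018)]
    m=s[:,:2].mean(0);u,_,v=np.linalg.svd(s[:,:2]-m,full_matrices=False);a=np.arctan2(v[0,1],v[0,0])
    print("plate",len(s),np.median(s[:,2]),m,np.degrees(a),rect(s))
    for lo,hi in((.024,.035),(.04,.07),):
        c=P[(P[:,0]>.5)&(P[:,0]<.68)&(P[:,1]<.3)&(P[:,1]>-.04)&(P[:,2]>lo)&(P[:,2]<hi)];print("saddle",lo,len(c))
        for k in(c[c[:,1]<.1],c[c[:,1]>.1]):
            if len(k)>5: print(len(k),k.mean(0),k.min(0),k.max(0))
for l in("bottle","reel","parts_tray","tweezers","loupe","swab_box"):look(l,"top",1)
E
```

```text
top bench z 0.00017898174420916124
blower body 1667 0.03959366955061672 (array([ 493.7394, -372.1956]), (86.59657287597656, 226.90870666503906), 87.2289810180664)
[ 0.4926 -0.3496] 176.59654129433773
nozzle [ 0.624  -0.3553  0.0295] [ 0.6546 -0.3378  0.0454] 212
plate 5918 0.011867672915360061 [0.5875 0.1695] -79.52561997602088 (array([601.0566, 190.5302]), (297.56280517578125, 493.0035400390625), 0.048920296132564545)
saddle 0.024 269
133 [0.6063 0.024  0.0299] [0.5759 0.0003 0.0247] [0.6286 0.0339 0.0349]
136 [0.5762 0.2295 0.03  ] [0.5442 0.2182 0.0243] [0.6058 0.249  0.0349]
saddle 0.04 313
174 [0.6093 0.0148 0.0545] [ 0.5734 -0.001   0.041 ] [0.6395 0.0363 0.068 ]
139 [0.5762 0.2357 0.0551] [0.5428 0.2174 0.0401] [0.6062 0.2524 0.0677]
side bench z 0.0007742617945679653
blower body 1040 0.04042962357991203 (array([ 492.8044, -373.4769]), (87.18994140625, 223.5343017578125), 86.82952117919922)
[ 0.4862 -0.3477] 176.91613550953028
nozzle [ 0.6267 -0.3532  0.0278] [ 0.6585 -0.3375  0.0431] 139
plate 8647 0.012108075126846973 [0.5793 0.2166] 102.03275362816393 (array([632.8765, 223.8654]), (211.03945922851562, 459.0459289550781), 8.78475570678711)
saddle 0.024 450
230 [0.6085 0.0208 0.0297] [ 0.5772 -0.0024  0.0241] [0.6377 0.0356 0.035 ]
220 [0.577  0.232  0.0299] [0.5454 0.2155 0.0241] [0.6051 0.251  0.035 ]
saddle 0.04 627
302 [0.6102 0.0155 0.0516] [ 0.5767 -0.0024  0.04  ] [0.6419 0.0356 0.0655]
325 [0.5759 0.2346 0.0528] [0.5442 0.2157 0.04  ] [0.61   0.2514 0.0662]
top pinpoint bottle 0.64 [ 0.714  -0.1154 -0.0001] [302.1258 158.9603]
top pinpoint reel 0.78 [0.367  0.2992 0.0009] [123.1303 301.8493]
top pinpoint parts_tray 0.85 [ 0.757   0.0918 -0.0025] [216.6083 140.1002]
top pinpoint tweezers 0.48 [ 0.3905  0.0209 -0.0006] [242.0585 293.9438]
top pinpoint loupe 0.52 [ 0.6985 -0.2999  0.0012] [379.1118 166.5551]
top pinpoint swab_box 0.62 [0.7387 0.2811 0.0054] [137.2763 145.5142]
```

```bash
cat >> h.py <<'E'
def goto(p,yaw_deg,roll=180):
    "shift (cm) and rotvec (deg) in tool axes from measured pose to a tool-down pose"
    s=arm.get_state();R0=R.from_euler('xyz',s["ee_rot"]);R1=R.from_euler('xyz',[np.pi,0,np.radians(yaw_deg)])
    print("cm",R0.inv().apply(np.array(p)-s["eef_pos"])*100,"deg",np.degrees((R0.inv()*R1).as_rotvec()),"yaw now",np.degrees(s["ee_rot"]),s["eef_pos"],"t",s["t"])
E
python3 - <<'E'
from h import *
from scipy.optimize import least_squares
for n in("top","side"):
    d=np.load(n+"0.npy"); C=cloud(n,d); P=C[d>0]; P=P[(P[:,2]>.006)&(P[:,2]<.018)][:,:2]
    p=np.array([.59,.13,np.radians(98.6)])
    for it in range(5):
        e=np.array([np.cos(p[2]),np.sin(p[2])]);g=np.array([-e[1],e[0]])
        q=P-p[:2];a=q@e;b=q@g;k=(abs(b)<.06)&(a>-.16)&(a<.2);a,b=a[k],b[k]
        A=[];L=[];U=[]
        for x in np.arange(-.13,.19,.01):
            w=b[abs(a-x)<.005]
            if len(w)>8:A.append(x);L.append(w.min());U.append(w.max())
        l=np.polyfit(A,L,1);u=np.polyfit(A,U,1)
        mid=(l+u)/2; xmin=np.percentile(a,.3)
        p[:2]+=g*mid[1]+e*(xmin+.145);p[2]+=np.arctan(mid[0])
    print(n,p[:2],np.degrees(p[2]),"width",u[1]-l[1],l[0],u[0])
goto([.567,-.354,.10],-183.3)
E
```

```text
top [0.5898 0.1345] 98.50816961217636 width 0.10079471306856277 0.0024478159456030554 -0.0024478160975158637
side [0.5881 0.1353] 98.03516960699007 width 0.09401373751331812 -0.012331955069989391 0.01233195506999237
cm [-37.1808  11.9489  14.0579] deg [-0.0006  0.002  27.5265] yaw now [-179.9989    0.0017 -155.7735] [ 0.277  -0.6155  0.2406] t 1.2
```

>>> move_arm([
  {"translation": [-37.2, 11.9, 12], "rot": [0, 0, 27.5], "hand": 0},
  {"translation": [-37.2, 11.9, 12], "rot": [0, 0, 27.5], "hand": 0},
  {"translation": [-37.2, 11.9, 12], "rot": [0, 0, 27.5], "hand": 0},
  {"translation": [-37.2, 11.9, 12], "rot": [0, 0, 27.5], "hand": 0},
  {"translation": [-37.2, 11.9, 12], "rot": [0, 0, 27.5], "hand": 0},
  {"translation": [-37.2, 11.9, 12], "rot": [0, 0, 27.5], "hand": 0},
  {"translation": [-37.2, 11.9, 12], "rot": [0, 0, 27.5], "hand": 0},
  {"translation": [-37.2, 11.9, 12], "rot": [0, 0, 27.5], "hand": 0},
])

```text
t: 1.87
eef_pos: [0.513, -0.4029, 0.1433]
ee_rot: [-3.141, 0.0, 3.084]
force: [1.0, -1.5, 0.5]
width: 0.0876
gripper_force: 0.0
```

>>> move_arm([
  {"translation": [0, 0, 0], "rot": [0, 0, 0], "hand": 0},
  {"translation": [0, 0, 0], "rot": [0, 0, 0], "hand": 0},
])

```text
t: 2.03
eef_pos: [0.513, -0.4025, 0.1425]
ee_rot: [3.141, -0.002, 3.088]
force: [-0.1, -0.1, 0.5]
width: 0.0872
gripper_force: 0.0
```

```bash
python3 - <<'E'
from h import *
goto([.567,-.354,.021],-183.3)
im,d=arm.grab_frame("side")
for l in("barrel_grip","nozzle_tip","blower"):look(l,"side",1)
goto([.567,-.354,.021],-183.3)
E
```

```text
cm [-5.1475  5.1272 12.1439] deg [ 0.0325 -0.0921  0.229 ] yaw now [179.9673  -0.0921 176.929 ] [ 0.513  -0.4025  0.1425] t 2.0333
side pinpoint barrel_grip 0.72 [ 0.5693 -0.3574  0.0246] [363.3445 174.5176]
side pinpoint nozzle_tip 0.89 [ 0.6531 -0.3647  0.0193] [339.3232 161.2796]
side pinpoint blower 0.65 [ 0.5034 -0.3518  0.0012] [381.8182 194.2464]
cm [-5.263   5.4561 12.3132] deg [-0.0228  0.0381 -0.0405] yaw now [-179.9772    0.0381  176.6595] [ 0.5112 -0.4053  0.1441] t 2.2333
```

>>> move_arm([
  {"translation": [-5.2, 5.3, 5], "rot": [0, 0, 0], "hand": 0},
  {"translation": [-5.2, 5.3, 5], "rot": [0, 0, 0], "hand": 0},
  {"translation": [-5.2, 5.3, 5], "rot": [0, 0, 0], "hand": 0},
  {"translation": [-5.2, 5.3, 5], "rot": [0, 0, 0], "hand": 0},
])

```text
t: 2.57
eef_pos: [0.5664, -0.3539, 0.0919]
ee_rot: [3.141, -0.002, 3.085]
force: [0.8, 0.3, -0.1]
width: 0.0877
gripper_force: 0.0
```

```bash
python3 - <<'E'
from h import *
for i in range(5):
    goto([.567,-.355,.021],-183.3); arm.grab_frame("side")
im,d=arm.grab_frame("top"); cv2.imwrite("pics/g1.png",cv2.resize(im[150:320,330:480,::-1],None,fx=3.5,fy=3.5))
E
```

```text
cm [-0.0854 -0.1096  7.0927] deg [ 0.0422 -0.1381  0.0478] yaw now [179.9577  -0.138  176.7478] [ 0.5664 -0.3539  0.0919] t 2.5667
cm [-0.088  -0.0062  7.2225] deg [ 0.003  -0.0643  0.0285] yaw now [179.997   -0.0643 176.7285] [ 0.5662 -0.3549  0.0932] t 2.6167
cm [-0.0715  0.0581  7.3138] deg [-0.0241  0.012  -0.0014] yaw now [-179.9759    0.012   176.6986] [ 0.5662 -0.3555  0.0941] t 2.6667
cm [-0.0631  0.0901  7.3637] deg [-0.0343  0.0603 -0.0361] yaw now [-179.9657    0.0603  176.6639] [ 0.5662 -0.3558  0.0946] t 2.7167
cm [-0.0557  0.0993  7.388 ] deg [-0.0373  0.0899 -0.0532] yaw now [-179.9627    0.0899  176.6468] [ 0.5663 -0.3559  0.0949] t 2.7667
```

View pics/g1.png

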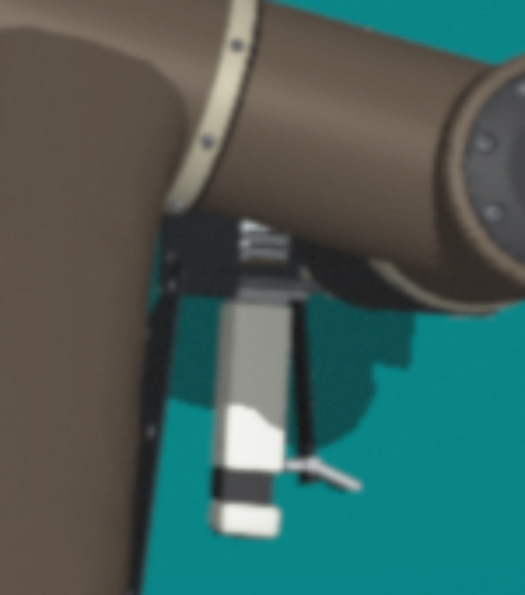

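The crop shows the gripper over the barrel, with the blower between the fingers. I'll descend and grip.

>>> move_arm([
  {"translation": [-0.05, 0.05, 4], "rot": [0, 0, 0], "hand": 0},
  {"translation": [-0.05, 0.05, 6.5], "rot": [0, 0, 0], "hand": 0},
  {"translation": [-0.05, 0.05, 7.4], "rot": [0, 0, 0], "hand": 0},
  {"translation": [-0.05, 0.05, 7.4], "rot": [0, 0, 0], "hand": 0},
  {"translation": [-0.05, 0.05, 7.4], "rot": [0, 0, 0], "hand": 0},
  {"translation": [-0.05, 0.05, 7.4], "rot": [0, 0, 0], "hand": 0.6},
  {"translation": [-0.05, 0.05, 7.4], "rot": [0, 0, 0], "hand": 1},
  {"translation": [-0.05, 0.05, 7.4], "rot": [0, 0, 0], "hand": 1},
], squeeze=42)

```text
t: 3.53
eef_pos: [0.5682, -0.3543, 0.0212]
ee_rot: [-3.141, 0.002, 3.085]
force: [0.0, 0.0, 0.3]
width: 0.0732
gripper_force: 0.0
```

>>> move_arm([
  {"translation": [0, 0, 0], "rot": [0, 0, 0], "hand": 1},
  {"translation": [0, 0, 0], "rot": [0, 0, 0], "hand": 1},
  {"translation": [0, 0, 0], "rot": [0, 0, 0], "hand": 1},
  {"translation": [0, 0, 0], "rot": [0, 0, 0], "hand": 1},
])

```text
t: 3.87
eef_pos: [0.5673, -0.354, 0.0197]
ee_rot: [-3.142, 0.0, 3.085]
force: [-1.2, -0.8, 0.1]
width: 0.0467
gripper_force: 0.0
```

>>> move_arm([
  {"translation": [0, 0, 0], "rot": [0, 0, 0], "hand": 1},
  {"translation": [0, 0, 0], "rot": [0, 0, 0], "hand": 1},
  {"translation": [0, 0, 0], "rot": [0, 0, 0], "hand": 1},
  {"translation": [0, 0, 0], "rot": [0, 0, 0], "hand": 1},
])

```text
t: 4.2
eef_pos: [0.5672, -0.354, 0.0195]
ee_rot: [3.142, -0.0, 3.084]
force: [-0.3, -0.7, 1.2]
width: 0.0378
gripper_force: 42.0
```

```bash
python3 - <<'E'
from h import *
s=arm.get_state();print(s["width"],s["gripper_force"])
for z in (.2,): goto([.567,-.354,z],-183.3); goto([.585,.21,z],-81.5)
E
```

```text
0.03783161752903257 41.995604038238525
cm [  0.0217  -0.002  -18.0462] deg [ 0.0028 -0.0022  0.0206] yaw now [179.9972  -0.0022 176.7206] [ 0.5672 -0.354   0.0195] t 4.2
cm [  1.451   56.4086 -18.0434] deg [   0.0039    0.0009 -101.7794] yaw now [179.9972  -0.0022 176.7206] [ 0.5672 -0.354   0.0195] t 4.2
```

>>> move_arm([
  {"translation": [0, 0, -1.5], "rot": [0, 0, 0], "hand": 1},
  {"translation": [0, 0, -4], "rot": [0, 0, 0], "hand": 1},
  {"translation": [0, 0, -7], "rot": [0, 0, 0], "hand": 1},
  {"translation": [0, 0, -10], "rot": [0, 0, 0], "hand": 1},
  {"translation": [0, 0, -13], "rot": [0, 0, 0], "hand": 1},
  {"translation": [0, 0, -16], "rot": [0, 0, 0], "hand": 1},
  {"translation": [0, 0, -18], "rot": [0, 0, 0], "hand": 1},
  {"translation": [0, 0, -18], "rot": [0, 0, 0], "hand": 1},
])

```text
t: 4.87
eef_pos: [0.5691, -0.355, 0.2046]
ee_rot: [-3.139, 0.007, 3.085]
force: [1.4, -1.1, -2.7]
width: 0.0373
gripper_force: 42.0
```

>>> move_arm([
  {"translation": [0.1, 2, 0], "rot": [0, 0, -4], "hand": 1},
  {"translation": [0.2, 5, 0], "rot": [0, 0, -10], "hand": 1},
  {"translation": [0.3, 8.5, 0], "rot": [0, 0, -16], "hand": 1},
  {"translation": [0.4, 12, 0], "rot": [0, 0, -22], "hand": 1},
  {"translation": [0.5, 15.5, 0], "rot": [0, 0, -28], "hand": 1},
  {"translation": [0.6, 19, 0], "rot": [0, 0, -34], "hand": 1},
  {"translation": [0.6, 22, 0], "rot": [0, 0, -40], "hand": 1},
  {"translation": [0.7, 25, 0], "rot": [0, 0, -45], "hand": 1},
])

```text
t: 5.53
eef_pos: [0.5735, -0.1022, 0.1977]
ee_rot: [3.14, -0.001, -2.408]
force: [1.0, -0.5, -3.7]
width: 0.0378
gripper_force: 42.0
```

```bash
python3 - <<'E'
from h import *
s=arm.get_state();print(s["width"],s["gripper_force"],s["q"],s["force"])
goto([.585,.21,.2],-81.5)
E
```

```text
0.037763894185915046 41.98765218257904 [ 0.1587  0.2409 -0.2562 -0.0009 -1.0759 -0.9954] [ 0.9985 -0.5064 -3.6875]
cm [-21.7598  22.4137  -0.2135] deg [  0.1408  -0.0215 -56.4654] yaw now [ 179.8907   -0.0821 -137.9654] [ 0.5735 -0.1022  0.1977] t 5.5333
```

>>> move_arm([
  {"translation": [-2, 2, 0], "rot": [0, 0, -6], "hand": 1},
  {"translation": [-5, 5, 0], "rot": [0, 0, -13], "hand": 1},
  {"translation": [-8, 8, 0], "rot": [0, 0, -20], "hand": 1},
  {"translation": [-11, 11, 0], "rot": [0, 0, -27], "hand": 1},
  {"translation": [-14, 14, 0], "rot": [0, 0, -34], "hand": 1},
  {"translation": [-17, 17, 0], "rot": [0, 0, -41], "hand": 1},
  {"translation": [-20, 20.4, 0], "rot": [0, 0, -48], "hand": 1},
  {"translation": [-21.8, 22.4, 0], "rot": [0, 0, -54], "hand": 1},
])

```text
t: 6.2
eef_pos: [0.5869, 0.2108, 0.1975]
ee_rot: [3.139, -0.0, -1.464]
force: [1.1, 0.1, -3.2]
width: 0.0377
gripper_force: 42.0
```

>>> move_arm([
  {"translation": [0, 0, 0], "rot": [0, 0, -2.5], "hand": 1},
  {"translation": [0, 0, 3], "rot": [0, 0, -2.5], "hand": 1},
  {"translation": [0, 0, 6], "rot": [0, 0, -2.5], "hand": 1},
  {"translation": [0, 0, 6], "rot": [0, 0, -2.5], "hand": 1},
  {"translation": [0, 0, 6], "rot": [0, 0, -2.5], "hand": 1},
])

```text
t: 6.62
eef_pos: [0.5864, 0.2071, 0.1369]
ee_rot: [3.136, -0.003, -1.427]
force: [1.0, 0.6, -2.5]
width: 0.038
gripper_force: 42.0
```

```bash
python3 - <<'E'
from h import *
for n in("side","top"):
    im,d=arm.grab_frame(n); np.save(f"{n}2.npy",d); cv2.imwrite(f"pics/h{n}.png",im[:,:,::-1])
    for l in("blower","barrel_grip","nozzle_tip","lock_tip","nest"):look(l,n,1)
arm.grab_frame("side")
goto([.585,.21,.2],-81.5)
E
```

```text
side pinpoint barrel_grip 0.71 [0.5888 0.2033 0.138 ] [167.7677 258.2981]
side pinpoint nozzle_tip 0.85 [0.5698 0.292  0.1385] [125.7815 295.9596]
side pinpoint lock_tip 0.44 [0.6747 0.0674 0.1351] [201.5182 198.3785]
side pinpoint nest 0.64 [0.597  0.1323 0.0308] [205.2176 272.325 ]
top pinpoint blower 0.79 [0.5953 0.1443 0.1227] [182.485  200.5377]
top pinpoint barrel_grip 0.9 [0.5929 0.2077 0.1471] [149.9952 199.8578]
top pinpoint lock_tip 0.49 [0.6787 0.0749 0.1409] [214.8598 161.1467]
top pinpoint nest 0.95 [0.5895 0.1343 0.0298] [194.4531 207.4747]
cm [-0.2199  0.2882 -6.0255] deg [-0.0156  0.009  -0.2796] yaw now [-179.9844    0.009   -81.7796] [0.5882 0.2082 0.1397] t 7.2667
```

View pics/hside.png

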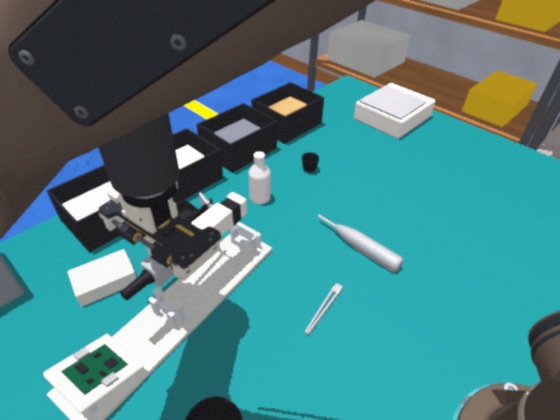

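View pics/htop.png

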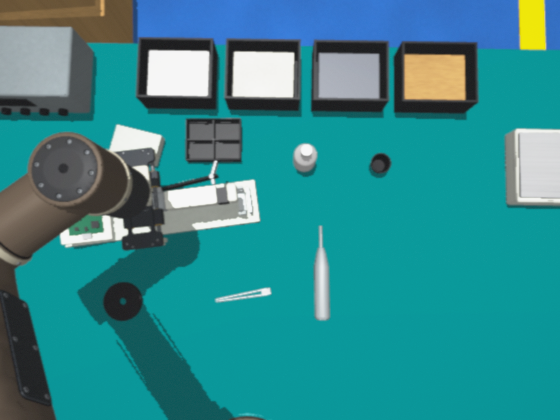

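The blower is held over the cradle, nozzle to the board (side px 130,290), paddle on the +x side. Next I'll fit the held pose from the depth.

```bash
python3 - <<'E'
from h import *
yaw=np.radians(98.5);S=np.array([.590,.134]);e=np.array([np.cos(yaw),np.sin(yaw)]);g=np.array([-e[1],e[0]])
for n in("top","side"):
    d=np.load(n+"2.npy"); C=cloud(n,d); P=C[d>0]
    Q=np.c_[(P[:,:2]-S)@e,(P[:,:2]-S)@g,P[:,2]]
    # rear white body, top face
    k=(Q[:,0]>-.2)&(Q[:,0]<.02)&(Q[:,1]>-.025)&(Q[:,1]<.035)&(Q[:,2]>.11)&(Q[:,2]<.19);B=Q[k]
    print(n,len(B),"x",np.percentile(B[:,0],[1,50]))
    t=B[B[:,2]>np.percentile(B[:,2],70)-.006] if n=="side" else B[B[:,2]>.145]
    for x in np.arange(-.13,.0,.02):
        w=t[abs(t[:,0]-x)<.01]
        if len(w)>5: print(f"{x:.2f} n{len(w)} y {w[:,1].min():.4f} {w[:,1].max():.4f} z {np.median(w[:,2]):.4f}")
    # nest check
    k=(Q[:,0]>-.13)&(Q[:,0]<-.09)&(abs(Q[:,1])<.05)&(Q[:,2]>.04)&(Q[:,2]<.07);print("rear saddle y",np.percentile(Q[k][:,1],[1,99]),len(Q[k]))
E
```

```text
top 1216 x [-0.11   -0.0447]
-0.11 n99 y -0.0250 0.0125 z 0.1600
-0.09 n159 y -0.0238 0.0123 z 0.1610
-0.07 n168 y -0.0239 0.0126 z 0.1609
-0.05 n181 y -0.0247 0.0124 z 0.1612
-0.03 n182 y -0.0249 0.0120 z 0.1612
-0.01 n177 y -0.0248 0.0122 z 0.1612
rear saddle y [-0.0322  0.0318] 130
side 1204 x [-0.1112 -0.0603]
-0.11 n81 y -0.0221 0.0142 z 0.1578
-0.09 n140 y -0.0237 0.0140 z 0.1577
-0.07 n160 y -0.0240 0.0140 z 0.1578
-0.05 n167 y -0.0244 0.0135 z 0.1578
-0.03 n178 y -0.0243 0.0133 z 0.1575
-0.01 n113 y -0.0244 0.0125 z 0.1578
rear saddle y [-0.0301  0.0303] 235
```

>>> move_arm([
  {"translation": [0.9, 0.55, 0], "rot": [0, 0, 0], "hand": 1},
  {"translation": [0.9, 0.55, 2.5], "rot": [0, 0, 0], "hand": 1},
  {"translation": [0.9, 0.55, 5], "rot": [0, 0, 0], "hand": 1},
  {"translation": [0.9, 0.55, 5], "rot": [0, 0, 0], "hand": 1},
  {"translation": [0.9, 0.55, 5], "rot": [0, 0, 0], "hand": 1},
  {"translation": [0.9, 0.55, 5], "rot": [0, 0, 0], "hand": 1},
])

```text
t: 7.77
eef_pos: [0.5847, 0.1986, 0.0907]
ee_rot: [-3.141, -0.0, -1.427]
force: [-0.4, 0.2, -2.7]
width: 0.0374
gripper_force: 42.0
```

```bash
cat >> h.py <<'E'
yaw=np.radians(98.5);S=np.array([.590,.134]);e=np.array([np.cos(yaw),np.sin(yaw)]);g=np.array([-e[1],e[0]])
def st(P): return np.c_[(P[:,:2]-S)@e,(P[:,:2]-S)@g,P[:,2]]
def body(zlo,zhi,x0=-.2,x1=.02):
    for n in("top","side"):
        im,d=arm.grab_frame(n); Q=st(cloud(n,d)[d>0])
        B=Q[(Q[:,0]>x0)&(Q[:,0]<x1)&(abs(Q[:,1])<.03)&(Q[:,2]>zlo)&(Q[:,2]<zhi)]
        print(n,len(B),"rear x",np.percentile(B[:,0],[.5,1,2]),"z",np.median(B[:,2]))
        for x in np.arange(-.13,.0,.02):
            w=B[abs(B[:,0]-x)<.01]
            if len(w)>5: print(f"{x:.2f} n{len(w)} y {w[:,1].min():.4f} {w[:,1].max():.4f} z {np.median(w[:,2]):.4f}")
E
python3 - <<'E'
from h import *
body(.098,.12)
goto([.5841,.1985,.049],-81.5)
E
```

```text
top 1125 rear x [-0.1189 -0.1181 -0.1168] z 0.11069171009066703
-0.11 n153 y -0.0188 0.0182 z 0.1100
-0.09 n141 y -0.0144 0.0181 z 0.1108
-0.07 n164 y -0.0269 0.0178 z 0.1107
-0.05 n162 y -0.0202 0.0175 z 0.1109
-0.03 n166 y -0.0208 0.0175 z 0.1106
-0.01 n164 y -0.0213 0.0174 z 0.1114
side 928 rear x [-0.1194 -0.119  -0.1175] z 0.11133123838753262
-0.11 n145 y -0.0210 0.0170 z 0.1110
-0.09 n161 y -0.0171 0.0168 z 0.1113
-0.07 n172 y -0.0209 0.0164 z 0.1112
-0.05 n180 y -0.0227 0.0167 z 0.1113
-0.03 n184 y -0.0222 0.0160 z 0.1114
-0.01 n84 y -0.0206 0.0125 z 0.1119
cm [0.0476 0.1049 4.2254] deg [-0.1362  0.0458 -0.252 ] yaw now [-179.8639    0.0461  -81.7519] [0.585  0.1991 0.0913] t 7.8667
```

>>> move_arm([
  {"translation": [0.05, 0.12, 1], "rot": [0, 0, 0], "hand": 1},
  {"translation": [0.05, 0.12, 2], "rot": [0, 0, 0], "hand": 1},
  {"translation": [0.05, 0.12, 3], "rot": [0, 0, 0], "hand": 1},
  {"translation": [0.05, 0.12, 3.6], "rot": [0, 0, 0], "hand": 1},
  {"translation": [0.05, 0.12, 4], "rot": [0, 0, 0], "hand": 1},
  {"translation": [0.05, 0.12, 4], "rot": [0, 0, 0], "hand": 1},
  {"translation": [0.05, 0.12, 4], "rot": [0, 0, 0], "hand": 1},
  {"translation": [0.05, 0.12, 4], "rot": [0, 0, 0], "hand": 1},
])

```text
t: 8.53
eef_pos: [0.5824, 0.1977, 0.0495]
ee_rot: [3.141, -0.001, -1.427]
force: [-3.7, 0.0, 3.4]
width: 0.0378
gripper_force: 42.0
```

```bash
python3 - <<'E'
from h import *
body(.06,.085)
print(arm.get_state()["force"]); goto([.584,.1985,.049],-81.5)
E
```

```text
top 1095 rear x [-0.1193 -0.1185 -0.1172] z 0.06953538422938021
-0.11 n175 y -0.0295 0.0300 z 0.0686
-0.09 n133 y -0.0120 0.0204 z 0.0700
-0.07 n152 y -0.0292 0.0201 z 0.0696
-0.05 n153 y -0.0182 0.0201 z 0.0694
-0.03 n150 y -0.0290 0.0198 z 0.0697
-0.01 n163 y -0.0299 0.0197 z 0.0699
side 943 rear x [-0.1207 -0.1197 -0.1184] z 0.0700372054123597
-0.13 n7 y -0.0149 0.0277 z 0.0682
-0.11 n175 y -0.0299 0.0300 z 0.0695
-0.09 n144 y -0.0147 0.0193 z 0.0702
-0.07 n159 y -0.0192 0.0192 z 0.0701
-0.05 n162 y -0.0190 0.0192 z 0.0701
-0.03 n178 y -0.0195 0.0195 z 0.0701
-0.01 n108 y -0.0296 0.0177 z 0.0702
[-4.8882 -1.3472  2.8958]
cm [-0.0633 -0.1686  0.0513] deg [ 0.0515 -0.0245 -0.2719] yaw now [179.9486  -0.0246 -81.7719] [0.5824 0.1976 0.0495] t 8.6333
```

>>> move_arm([
  {"translation": [0, -0.12, 0.1], "rot": [0, 0, 0], "hand": 1},
  {"translation": [0, -0.12, 0.1], "rot": [0, 0, 0], "hand": 1},
  {"translation": [0, -0.12, 0.1], "rot": [0, 0, 0], "hand": 0.2},
  {"translation": [0, -0.12, 0.1], "rot": [0, 0, 0], "hand": 0.2},
  {"translation": [0, -0.12, 0.1], "rot": [0, 0, 0], "hand": 0.2},
  {"translation": [0, -0.12, 0.1], "rot": [0, 0, 0], "hand": 0.2},
  {"translation": [0, -0.12, 0.1], "rot": [0, 0, 0], "hand": 0.2},
])

```text
t: 9.22
eef_pos: [0.5844, 0.1982, 0.0484]
ee_rot: [-3.141, 0.0, -1.427]
force: [0.1, -0.2, -1.0]
width: 0.0654
gripper_force: 0.0
```

>>> move_arm([
  {"translation": [0, 0, -2], "rot": [0, 0, 0], "hand": 0.2},
  {"translation": [0, 0, -6], "rot": [0, 0, 0], "hand": 0.2},
  {"translation": [0, 0, -10], "rot": [0, 0, 0], "hand": 1},
  {"translation": [0, 0, -12], "rot": [0, 0, 0], "hand": 1},
  {"translation": [0, 0, -12], "rot": [0, 0, 0], "hand": 1},
])

```text
t: 9.63
eef_pos: [0.587, 0.1995, 0.1746]
ee_rot: [-3.133, 0.003, -1.426]
force: [0.6, 0.6, -0.4]
width: 0.0557
gripper_force: 0.0
```

```bash
python3 - <<'E'
from h import *
body(.06,.085)
for n in("top","side"):
    for l in("blower","nozzle_tip","lock_tip","paddle_press"):look(l,n,1)
s=arm.get_state();print(s["force"],s["width"],s["q"]); goto([.584,.1985,.049],-81.5)
E
```

```text
top 1081 rear x [-0.1192 -0.1186 -0.1172] z 0.0692707474887464
-0.11 n175 y -0.0299 0.0297 z 0.0680
-0.09 n131 y -0.0123 0.0203 z 0.0698
-0.07 n149 y -0.0246 0.0199 z 0.0696
-0.05 n153 y -0.0184 0.0198 z 0.0694
-0.03 n151 y -0.0177 0.0197 z 0.0697
-0.01 n160 y -0.0299 0.0194 z 0.0695
side 1218 rear x [-0.1204 -0.1197 -0.1178] z 0.06997777287820262
-0.13 n9 y -0.0093 0.0274 z 0.0679
-0.11 n172 y -0.0299 0.0296 z 0.0692
-0.09 n142 y -0.0142 0.0193 z 0.0701
-0.07 n158 y -0.0292 0.0194 z 0.0700
-0.05 n164 y -0.0190 0.0187 z 0.0703
-0.03 n178 y -0.0202 0.0185 z 0.0701
-0.01 n185 y -0.0295 0.0186 z 0.0701
top pinpoint blower 0.64 [0.5903 0.1342 0.0282] [194.6094 207.1769]
top pinpoint lock_tip 0.39 [0.673  0.0623 0.0513] [225.3765 170.9635]
top pinpoint paddle_press 0.74 [0.63   0.125  0.0487] [197.6739 189.1924]
side pinpoint blower 0.93 [0.5891 0.1335 0.0259] [207.4944 276.5141]
side pinpoint nozzle_tip 0.88 [0.5691 0.2829 0.0497] [143.2885 323.985 ]
side pinpoint paddle_press 0.69 [ 0.7139 -0.1261 -0.0012] [259.9815 196.6374]
[0.1568 0.3988 0.9401] 0.015695535523097506 [ 0.6432  0.3191 -0.2208 -0.     -1.0324 -0.4996]
cm [-0.065  -0.04   11.8696] deg [ 0.0728 -0.0385 -0.2751] yaw now [179.9273  -0.0386 -81.7751] [0.5838 0.1979 0.1677] t 10.1333
```

```bash
cat >> h.py <<'E'
def wp(x,y,z): return np.r_[S+e*x/1000+g*y/1000,z/1000]
def where():
    p=arm.get_state(); q=st(p["eef_pos"][None])[0]*1000; print("station mm",q,"F",p["force"],"Fst",p["force"][:2]@e,p["force"][:2]@g,"w",p["width"],"t",p["t"])
E
python3 - <<'E'
from h import *
goto(wp(-113,-77,58),-81.5);where()
E
```

```text
cm [17.668  -7.4641 10.9722] deg [ 0.0728 -0.0385 -0.2751] yaw now [179.9273  -0.0386 -81.7751] [0.5838 0.1979 0.1677] t 10.1333
station mm [ 64.1099  -3.3474 167.6972] F [0.1568 0.3988 0.9401] Fst 0.3712930974300539 -0.2139853331917156 w 0.015695535523097506 t 10.1333
```

>>> move_arm([
  {"translation": [17.7, -7.5, 0], "rot": [0, 0, 0], "hand": 1},
  {"translation": [17.7, -7.5, 0], "rot": [0, 0, 0], "hand": 1},
  {"translation": [17.7, -7.5, 0], "rot": [0, 0, 0], "hand": 1},
  {"translation": [17.7, -7.5, 0], "rot": [0, 0, 0], "hand": 1},
  {"translation": [17.7, -7.5, 0], "rot": [0, 0, 0], "hand": 1},
  {"translation": [17.7, -7.5, 4], "rot": [0, 0, 0], "hand": 1},
  {"translation": [17.7, -7.5, 8], "rot": [0, 0, 0], "hand": 1},
  {"translation": [17.7, -7.5, 8], "rot": [0, 0, 0], "hand": 1},
])

```text
t: 10.8
eef_pos: [0.6786, 0.0318, 0.0799]
ee_rot: [3.129, -0.0, -1.431]
force: [-2.9, -0.2, -2.1]
width: 0.0004
gripper_force: 0.0
```

```bash
python3 - <<'E'
from h import *
for n in("top","side"):
    im,d=arm.grab_frame(n); cv2.imwrite(f"pics/l{n}.png",im[:,:,::-1])
    np.save(n+"3.npy",d)
    look("lock_tip",n,2)
a=cv2.imread("pics/ltop.png")[120:240,120:270];b=cv2.imread("pics/lside.png")[150:330,110:310]
cv2.imwrite("pics/l.png",np.hstack([cv2.resize(a,(420,420)),cv2.resize(b,(380,420))]))
arm.grab_frame("side");where();goto(wp(-113,-77,58),-81.5)
E
```

```text
side pinpoint lock_tip 0.51 [0.6682 0.0594 0.0513] [210.8018 228.0266]
station mm [-112.5694  -79.5122   91.4316] F [0.0003 0.4657 0.1677] Fst 0.4605793278190988 -0.06910671537244294 w 0.00030462690775873543 t 11.05
cm [0.0437 0.2641 3.3422] deg [-0.2237 -0.0042 -0.1961] yaw now [-179.7763   -0.0038  -81.6961] [0.6853 0.0344 0.0914] t 11.05
```

View pics/l.png

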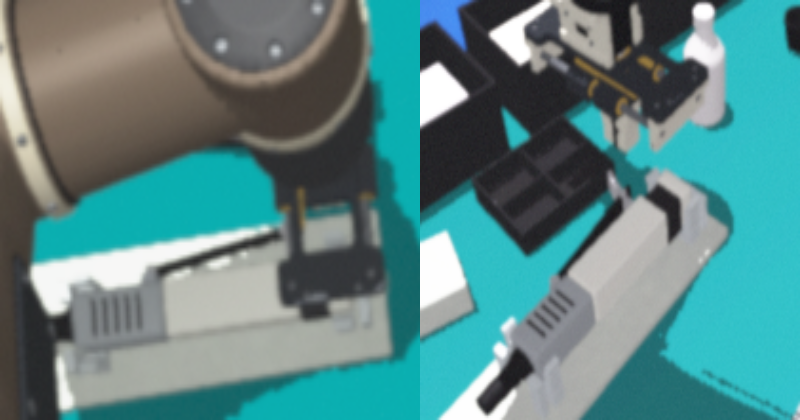

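```bash
python3 - <<'E'
from h import *
d=np.load("side3.npy");Q=st(cloud("side",d)[d>0])*1000
k=(Q[:,0]>-150)&(Q[:,0]<-60)&(Q[:,1]>-160)&(Q[:,1]<0)&(Q[:,2]>74)&(Q[:,2]<150);Q=Q[k]
for z in range(75,150,6):
    w=Q[(Q[:,2]>=z)&(Q[:,2]<z+6)]
    if len(w): print(z,len(w),"x",w[:,0].min().round(),w[:,0].max().round(),"y hist",np.histogram(w[:,1],np.arange(-160,1,10))[0])
E
```

```text
75 24 x -126.0 -104.0 y hist [ 0  0  0  0  0  0  1  4  3 16  0  0  0  0  0  0]
81 35 x -125.0 -104.0 y hist [ 0  0  0  0  0  0  2  7  8 18  0  0  0  0  0  0]
87 36 x -126.0 -104.0 y hist [ 0  0  0  0  0  0  2  7  6 21  0  0  0  0  0  0]
93 41 x -125.0 -104.0 y hist [ 0  0  0  0  0  0  2 12  6 15  6  0  0  0  0  0]
99 31 x -124.0 -103.0 y hist [ 0  0  0  0  0  0  2  4  4 11 10  0  0  0  0  0]
105 29 x -118.0 -103.0 y hist [0 0 0 0 0 0 2 7 4 7 9 0 0 0 0 0]
111 16 x -114.0 -104.0 y hist [ 0  0  0  0  0  0  0  0  0  5 11  0  0  0  0  0]
117 9 x -126.0 -104.0 y hist [0 0 0 0 0 0 0 0 0 4 5 0 0 0 0 0]
123 2 x -105.0 -103.0 y hist [0 0 0 0 0 0 0 0 0 0 2 0 0 0 0 0]
135 15 x -115.0 -78.0 y hist [7 0 0 0 0 0 0 0 0 0 0 8 0 0 0 0]
141 71 x -141.0 -76.0 y hist [24  0  0  0  1  3  2 10  1  4  2 24  0  0  0  0]
147 51 x -143.0 -76.0 y hist [13  0  0  0  1  5  4  4  3  2  4 15  0  0  0  0]
```

>>> move_arm([
  {"translation": [0, 0.25, 2], "rot": [0, 0, 0], "hand": 1},
  {"translation": [0, 0.25, 3.3], "rot": [0, 0, 0], "hand": 1},
  {"translation": [0, 0.25, 3.3], "rot": [0, 0, 0], "hand": 1},
  {"translation": [0, 0.25, 3.3], "rot": [0, 0, 0], "hand": 1},
  {"translation": [-1, 0.25, 3.3], "rot": [0, 0, 0], "hand": 1},
  {"translation": [-1.6, 0.25, 3.3], "rot": [0, 0, 0], "hand": 1},
  {"translation": [-2.2, 0.25, 3.3], "rot": [0, 0, 0], "hand": 1},
  {"translation": [-2.2, 0.25, 3.3], "rot": [0, 0, 0], "hand": 1},
])

```text
t: 11.72
eef_pos: [0.6783, 0.0566, 0.0563]
ee_rot: [-3.14, 0.0, -1.426]
force: [-0.5, -0.7, -0.0]
width: 0.0005
gripper_force: 0.0
```

```bash
python3 - <<'E'
from h import *
where()
arm.grab_frame("side");look("lock_tip","side",1); where()
E
```

```text
station mm [-89.5914 -75.9406  56.3265] F [-0.4749 -0.6847 -0.0486] Fst -0.6069412401268053 0.5708509985018602 w 0.0004971706050173677 t 11.7167
side pinpoint lock_tip 0.46 [0.6743 0.0695 0.0497] [205.2895 229.4771]
station mm [-90.4638 -75.472   55.9049] F [-0.2926 -0.2387 -0.8154] Fst -0.19288321955890064 0.3246330837389149 w 0.0006501256238737275 t 11.8167
```

>>> move_arm([
  {"translation": [-0.5, 0, 0], "rot": [0, 0, 0], "hand": 1},
  {"translation": [-1, 0, 0], "rot": [0, 0, 0], "hand": 1},
  {"translation": [-1.4, 0, 0], "rot": [0, 0, 0], "hand": 1},
  {"translation": [-1.7, 0, 0], "rot": [0, 0, 0], "hand": 1},
  {"translation": [-1.9, 0, 0], "rot": [0, 0, 0], "hand": 1},
  {"translation": [-1.9, 0, 0], "rot": [0, 0, 0], "hand": 1},
])

```text
t: 12.32
eef_pos: [0.6752, 0.0744, 0.0555]
ee_rot: [3.142, 0.0, -1.427]
force: [0.3, -0.1, 0.1]
width: 0.0003
gripper_force: 0.1
```

```bash
python3 - <<'E'
from h import *
where()
for i in range(2):
    arm.grab_frame("side");look("lock_tip","side",1)
where()
for i in arm.pinpoint("lock_tip","side")[:1]: print(st(towld("side",i["point"])[None])*1000)
E
```

```text
station mm [-71.5835 -75.4202  55.476 ] F [ 0.3118 -0.0827  0.1292] Fst -0.12786184014633006 -0.29613664008341345 w 0.00033495720588329846 t 12.3167
side pinpoint lock_tip 0.67 [0.662  0.0893 0.0457] [201.5639 238.5849]
side pinpoint lock_tip 0.67 [ 0.7156 -0.1282 -0.0008] [260.1358 195.8216]
station mm [-72.0315 -75.4452  55.5102] F [-0.0753  0.7459 -0.2706] Fst 0.7488504833153168 -0.035799597462501456 w 0.0001891087651700836 t 12.5167
[[-277.8589  -85.4243   -0.7533]]
```

>>> move_arm([
  {"translation": [-0.2, 0, 0], "rot": [0, 0, 0], "hand": 1},
  {"translation": [-0.4, 0, 0], "rot": [0, 0, 0], "hand": 1},
  {"translation": [-0.4, 0, 0], "rot": [0, 0, 0], "hand": 1},
  {"translation": [-0.4, 0, 0], "rot": [0, 0, 0], "hand": 1},
])

```text
t: 12.9
eef_pos: [0.6747, 0.0778, 0.0556]
ee_rot: [-3.141, -0.0, -1.427]
force: [1.3, -1.3, 0.2]
width: 0.0007
gripper_force: 0.6
```

```bash
python3 - <<'E'
from h import *
where()
for n in("top","side"):
    arm.grab_frame(n)
    for i in arm.pinpoint("lock_tip",n)[:2]: print(n,i["p"],st(towld(n,i["point"])[None])*1000)
where()
E
```

```text
station mm [-68.0796 -75.4992  55.5784] F [ 1.2735 -1.2836  0.1819] Fst -1.4577557234117737 -1.0697592218125453 w 0.0007316201193792076 t 12.9
side 0.7 [[-47.5541 -63.5954  49.7808]]
station mm [-68.1063 -75.4759  55.5518] F [ 0.9372 -0.826  -1.234 ] Fst -0.9554854393044047 -0.804829756044616 w 0.0005764256888523794 t 13.1
```

>>> move_arm([
  {"translation": [-0.15, 0, 0], "rot": [0, 0, 0], "hand": 1},
  {"translation": [-0.3, 0, 0], "rot": [0, 0, 0], "hand": 1},
  {"translation": [-0.3, 0, 0], "rot": [0, 0, 0], "hand": 1},
  {"translation": [-0.3, 0, 0], "rot": [0, 0, 0], "hand": 1},
])

```text
t: 13.43
eef_pos: [0.6745, 0.08, 0.0556]
ee_rot: [-3.142, -0.001, -1.427]
force: [3.0, -5.8, -0.1]
width: 0.0007
gripper_force: 2.8
```

```bash
python3 - <<'E'
from h import *
where()
for n in("side","side"):
    arm.grab_frame(n)
    for i in arm.pinpoint("lock_tip",n)[:1]: print(n,i["p"],st(towld(n,i["point"])[None])*1000)
where()
E
```

```text
station mm [-65.9075 -75.6212  55.6319] F [ 3.0073 -5.8429 -0.145 ] Fst -6.223252160655593 -2.1106235198708547 w 0.0006696222369750839 t 13.4333
side 0.44 [[-45.8846 -63.7085  48.3595]]
side 0.58 [[-49.0407 -61.7285  50.5455]]
station mm [-65.9335 -75.6467  55.6348] F [ 2.2903 -6.3167 -0.3524] Fst -6.585835653649924 -1.3315125367005944 w 0.00022878452474111902 t 13.6333
```

>>> move_arm([
  {"translation": [1, 0, 0], "rot": [0, 0, 0], "hand": 1},
  {"translation": [2, -0.5, 0], "rot": [0, 0, 0], "hand": 1},
  {"translation": [2.5, -0.5, -4], "rot": [0, 0, 0], "hand": 0.3},
  {"translation": [2.5, -0.5, -8], "rot": [0, 0, 0], "hand": 0},
  {"translation": [2.5, -0.5, -9], "rot": [0, 0, 0], "hand": 0},
  {"translation": [2.5, -0.5, -9], "rot": [0, 0, 0], "hand": 0},
])

```text
t: 14.13
eef_pos: [0.6857, 0.0566, 0.1507]
ee_rot: [-3.134, 0.001, -1.427]
force: [-0.2, -0.7, -0.8]
width: 0.0215
gripper_force: 0.0
```

```bash
python3 - <<'E'
from h import *
for n in("top","side"):
    im,d=arm.grab_frame(n); cv2.imwrite(f"pics/m{n}.png",im[:,:,::-1])
    for l in("blower","lock_tip","paddle_press","nozzle_tip"):
        for i in arm.pinpoint(l,n)[:1]: print(n,l,i["p"],st(towld(n,i["point"])[None])*1000)
b=cv2.imread("pics/mside.png")[190:330,110:310]
cv2.imwrite("pics/m.png",cv2.resize(b,(800,560)))
body(.06,.085)
where();goto(wp(-16,-6,47),-81.5)
E
```

```text
top blower 0.63 [[ 2.5528  2.5481 30.2567]]
top paddle_press 0.72 [[-11.2163 -37.1505  49.0526]]
top nozzle_tip 0.56 [[162.6472   1.4608  48.1329]]
side blower 0.87 [[ 2.1804 -0.1993 28.1856]]
side lock_tip 0.73 [[-50.0188 -64.3283  47.5632]]
side paddle_press 0.77 [[-14.9946 -37.2112  48.5365]]
side nozzle_tip 0.86 [[155.3373   4.8435  49.0455]]
top 789 rear x [-0.116  -0.1151 -0.114 ] z 0.06949640823658498
-0.11 n88 y -0.0027 0.0298 z 0.0684
-0.09 n85 y -0.0024 0.0192 z 0.0695
-0.07 n87 y -0.0019 0.0193 z 0.0697
-0.05 n88 y -0.0023 0.0197 z 0.0697
-0.03 n111 y -0.0168 0.0199 z 0.0696
-0.01 n161 y -0.0298 0.0199 z 0.0697
side 1186 rear x [-0.1183 -0.1169 -0.1149] z 0.0699229215311527
-0.11 n155 y -0.0295 0.0296 z 0.0694
-0.09 n131 y -0.0152 0.0181 z 0.0700
-0.07 n157 y -0.0201 0.0187 z 0.0701
-0.05 n167 y -0.0203 0.0190 z 0.0699
-0.03 n180 y -0.0198 0.0195 z 0.0702
-0.01 n186 y -0.0296 0.0189 z 0.0700
station mm [-90.1059 -80.2331 145.1042] F [-0.3288 -0.1056  1.0797] Fst -0.05580121299475542 0.34080518525319636 w 0.06950928244473846 t 14.7333
cm [-7.3769  7.4516  9.8143] deg [ 0.0385 -0.0084 -0.2706] yaw now [179.9615  -0.0085 -81.7706] [0.6827 0.0567 0.1451] t 14.7333
```

View pics/m.png

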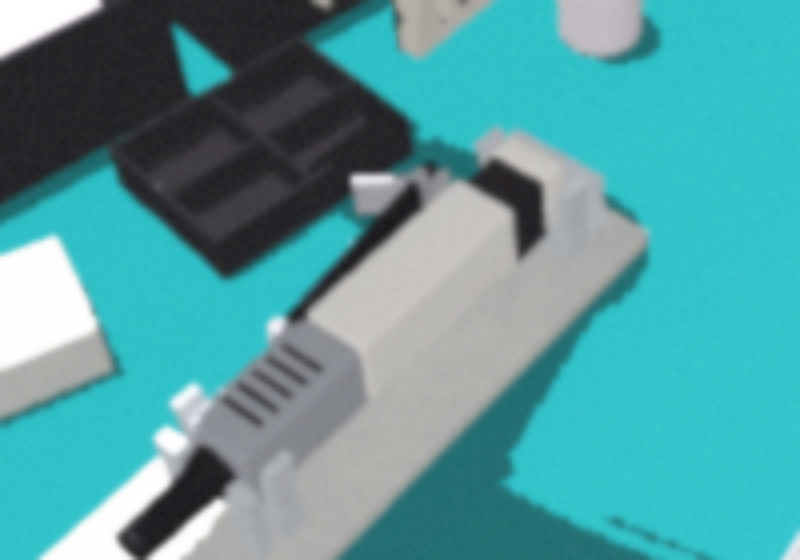

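The crop shows the lever swung forward (tab at px 375,190) and the blower seated. On to the squeeze.

>>> move_arm([
  {"translation": [-4, 4, 0], "rot": [0, 0, 0], "hand": 0},
  {"translation": [-7.6, 7.5, 0], "rot": [0, 0, 0], "hand": 0},
  {"translation": [-7.6, 7.5, 0], "rot": [0, 0, 0], "hand": 0},
  {"translation": [-7.6, 7.5, 0], "rot": [0, 0, 0], "hand": 0},
  {"translation": [-7.6, 7.5, 3], "rot": [0, 0, 0], "hand": 0},
  {"translation": [-7.6, 7.5, 3], "rot": [0, 0, 0], "hand": 0},
  {"translation": [-7.6, 7.5, 3], "rot": [0, 0, 0], "hand": 0},
], squeeze=20)

```text
t: 15.32
eef_pos: [0.5969, 0.1207, 0.1147]
ee_rot: [3.139, -0.001, -1.427]
force: [0.3, -0.0, -0.3]
width: 0.0876
gripper_force: 0.0
```

```bash
python3 - <<'E'
from h import *
arm.grab_frame("side");where()
goto(wp(-14,-5,47),-81.5)
E
```

```text
station mm [-14.1068  -5.8887 115.7309] F [0.2124 0.1006 0.6452] Fst 0.06805148440349502 -0.22497929378893924 w 0.08769640606306676 t 15.3667
cm [-0.0155  0.0829  6.8732] deg [ 0.0501 -0.0437 -0.271 ] yaw now [179.95    -0.0439 -81.771 ] [0.5979 0.1209 0.1157] t 15.3667
```

>>> move_arm([
  {"translation": [0, 0.05, 2.5], "rot": [0, 0, 0], "hand": 0},
  {"translation": [0, 0.05, 5], "rot": [0, 0, 0], "hand": 0},
  {"translation": [0, 0.05, 6.9], "rot": [0, 0, 0], "hand": 0},
  {"translation": [0, 0.05, 6.9], "rot": [0, 0, 0], "hand": 0},
  {"translation": [0, 0.05, 6.9], "rot": [0, 0, 0], "hand": 0},
  {"translation": [0, 0.05, 6.9], "rot": [0, 0, 0], "hand": 0},
])

```text
t: 15.87
eef_pos: [0.5985, 0.1213, 0.0482]
ee_rot: [-3.14, 0.0, -1.427]
force: [-0.2, -0.7, 0.7]
width: 0.0875
gripper_force: 0.0
```

>>> move_arm([
  {"translation": [0, 0, 0], "rot": [0, 0, 0], "hand": 1},
  {"translation": [0, 0, 0], "rot": [0, 0, 0], "hand": 1},
  {"translation": [0, 0, 0], "rot": [0, 0, 0], "hand": 1},
  {"translation": [0, 0, 0], "rot": [0, 0, 0], "hand": 1},
  {"translation": [0, 0, 0], "rot": [0, 0, 0], "hand": 1},
  {"translation": [0, 0, 0], "rot": [0, 0, 0], "hand": 1},
  {"translation": [0, 0, 0], "rot": [0, 0, 0], "hand": 1},
  {"translation": [0, 0, 0], "rot": [0, 0, 0], "hand": 1},
])

```text
t: 16.53
eef_pos: [0.5966, 0.1209, 0.0471]
ee_rot: [3.141, -0.0, -1.427]
force: [-2.4, -1.1, 7.0]
width: 0.0472
gripper_force: 20.0
```

```bash
python3 - <<'E'
from h import *
where();print(arm.get_state()["gripper_force"])
for n in("side",):
    arm.grab_frame(n)
    for l in("blower","lock_tip","nozzle_tip"):
        for i in arm.pinpoint(l,n)[:1]: print(n,l,i["p"],st(towld(n,i["point"])[None])*1000)
E
```

```text
station mm [-13.9398  -4.6069  47.0866] F [-2.4067 -1.1073  6.9725] Fst -0.7393920938679523 2.543902425103548 w 0.04723087900111805 t 16.5333
19.986468851566315
side blower 0.64 [[-0.0262  3.8977 27.6245]]
side nozzle_tip 0.76 [[154.2028   3.7596  54.2722]]
```

>>> move_arm([
  {"translation": [0, 0, 0], "rot": [0, 0, 0], "hand": 1},
  {"translation": [0, 0, 0], "rot": [0, 0, 0], "hand": 1},
  {"translation": [0, 0, 0], "rot": [0, 0, 0], "hand": 1},
  {"translation": [0, 0, 0], "rot": [0, 0, 0], "hand": 1},
  {"translation": [0, 0, 0], "rot": [0, 0, 0], "hand": 1},
  {"translation": [0, 0, 0], "rot": [0, 0, 0], "hand": 1},
  {"translation": [0, 0, 0], "rot": [0, 0, 0], "hand": 1},
  {"translation": [0, 0, 0], "rot": [0, 0, 0], "hand": 1},
])

```text
t: 17.4
eef_pos: [0.5966, 0.1209, 0.0471]
ee_rot: [3.141, -0.0, -1.427]
force: [-1.7, -0.2, 7.0]
width: 0.048
gripper_force: 20.0
```

```bash
python3 - <<'E'
from h import *
where();print(arm.get_state()["gripper_force"])
body(.06,.085)
for i in range(2):
    arm.grab_frame("side")
    for l in("blower","lock_tip","nozzle_tip","paddle_press"):
        for r in arm.pinpoint(l,"side")[:1]: print(l,r["p"],st(towld("side",r["point"])[None])*1000)
E
```

```text
station mm [-13.9284  -4.5908  47.0889] F [-1.7032 -0.2111  6.9558] Fst 0.04295489417601153 1.7157019579943058 w 0.048011281370782886 t 17.4
19.986254274845123
top 629 rear x [-0.1171 -0.1162 -0.1152] z 0.0691919070348963
-0.11 n147 y -0.0295 0.0299 z 0.0687
-0.09 n136 y -0.0237 0.0215 z 0.0692
-0.07 n167 y -0.0299 0.0211 z 0.0694
-0.05 n170 y -0.0261 0.0213 z 0.0697
-0.03 n8 y -0.0247 0.0190 z 0.0691
side 489 rear x [-0.1196 -0.1187 -0.1174] z 0.06972197870237273
-0.11 n137 y -0.0300 0.0296 z 0.0696
-0.09 n42 y -0.0123 0.0183 z 0.0705
-0.07 n18 y -0.0285 -0.0134 z 0.0640
-0.05 n26 y -0.0279 -0.0135 z 0.0668
-0.03 n25 y -0.0299 -0.0148 z 0.0676
-0.01 n45 y -0.0298 0.0287 z 0.0691
blower 0.96 [[ 1.3219 -0.2073 28.3668]]
nozzle_tip 0.98 [[153.8222   4.766   52.5137]]
paddle_press 0.47 [[-16.8633 -29.5551  48.5745]]
nozzle_tip 0.59 [[155.8508   5.8847  51.6344]]
paddle_press 0.66 [[-14.5715 -29.9613  51.7983]]
```

>>> move_arm([
  {"translation": [0, 0, 0], "rot": [0, 0, 0], "hand": 1},
  {"translation": [0, 0, 0], "rot": [0, 0, 0], "hand": 1},
  {"translation": [0, 0, 0], "rot": [0, 0, 0], "hand": 1},
  {"translation": [0, 0, 0], "rot": [0, 0, 0], "hand": 0},
  {"translation": [0, 0, 0], "rot": [0, 0, 0], "hand": 0},
  {"translation": [0, 0, 0], "rot": [0, 0, 0], "hand": 0},
  {"translation": [0, 0, 0], "rot": [0, 0, 0], "hand": 0},
  {"translation": [0, 0, 0], "rot": [0, 0, 0], "hand": 0},
])

```text
t: 18.67
eef_pos: [0.5962, 0.1209, 0.046]
ee_rot: [3.14, -0.0, -1.428]
force: [0.4, -0.7, -0.3]
width: 0.0756
gripper_force: 0.0
```

>>> move_arm([
  {"translation": [0, 0, 0], "rot": [0, 0, 0], "hand": 0},
  {"translation": [0, 0, 0], "rot": [0, 0, 0], "hand": 0},
  {"translation": [0, 0, -3], "rot": [0, 0, 0], "hand": 0},
  {"translation": [0, 0, -6], "rot": [0, 0, 0], "hand": 0},
  {"translation": [0, 0, -9], "rot": [0, 0, 0], "hand": 0.8},
  {"translation": [0, 0, -9], "rot": [0, 0, 0], "hand": 1},
  {"translation": [0, 0, -9], "rot": [0, 0, 0], "hand": 1},
])

```text
t: 19.25
eef_pos: [0.5981, 0.1216, 0.1386]
ee_rot: [-3.138, 0.001, -1.427]
force: [0.2, 0.7, -0.6]
width: 0.0727
gripper_force: 0.0
```

```bash
python3 - <<'E'
from h import *
for n in("side","top"):
    arm.grab_frame(n)
    for l in("blower","lock_tip","nozzle_tip","paddle_press"):
        for r in arm.pinpoint(l,n)[:1]: print(n,l,r["p"],st(towld(n,r["point"])[None])*1000)
where();goto(wp(-5,-78,57),-81.5)
E
```

```text
side blower 0.83 [[ 1.3171  2.8245 30.1884]]
side lock_tip 0.74 [[63.6221 -2.334  55.2353]]
side nozzle_tip 0.81 [[156.9049   2.8315  51.251 ]]
side paddle_press 0.76 [[-18.1631 -38.5997  47.2049]]
top blower 0.62 [[ 2.2438  3.8625 26.5221]]
top lock_tip 0.59 [[-45.0542 -63.6659  52.789 ]]
top nozzle_tip 0.61 [[162.3747   0.8372  46.4847]]
top paddle_press 0.66 [[ -9.0461 -34.4671  48.2912]]
station mm [-13.8275  -5.0346 135.9997] F [0.7094 0.7483 0.3271] Fst 0.635255773012977 -0.8121916683400874 w 0.03317517047787312 t 19.75
cm [-0.9205 -7.2994  7.893 ] deg [ 0.0519 -0.0195 -0.2753] yaw now [179.9481  -0.0196 -81.7753] [0.597  0.1211 0.136 ] t 19.75
```

>>> move_arm([
  {"translation": [0, -3.7, 0], "rot": [0, 0, 0], "hand": 1},
  {"translation": [0, -7.4, 0], "rot": [0, 0, 0], "hand": 1},
  {"translation": [0, -7.4, 0], "rot": [0, 0, 0], "hand": 1},
  {"translation": [0, -7.4, 0], "rot": [0, 0, 0], "hand": 1},
  {"translation": [0, -7.4, 3.5], "rot": [0, 0, 0], "hand": 1},
  {"translation": [0, -7.4, 6], "rot": [0, 0, 0], "hand": 1},
  {"translation": [0, -7.4, 7.9], "rot": [0, 0, 0], "hand": 1},
  {"translation": [0, -7.4, 7.9], "rot": [0, 0, 0], "hand": 1},
])

```text
t: 20.42
eef_pos: [0.6669, 0.1306, 0.053]
ee_rot: [3.134, -0.001, -1.428]
force: [-1.2, -0.3, -0.6]
width: 0.0004
gripper_force: 0.0
```

>>> move_arm([
  {"translation": [0.8, 0, 0], "rot": [0, 0, 0], "hand": 1},
  {"translation": [1.6, 0, 0], "rot": [0, 0, 0], "hand": 1},
  {"translation": [2.4, 0, 0], "rot": [0, 0, 0], "hand": 1},
  {"translation": [3.2, 0, 0], "rot": [0, 0, 0], "hand": 1},
  {"translation": [3.9, 0, 0], "rot": [0, 0, 0], "hand": 1},
  {"translation": [4.5, 0, 0], "rot": [0, 0, 0], "hand": 1},
  {"translation": [4.5, 0, 0], "rot": [0, 0, 0], "hand": 1},
  {"translation": [4.5, 0, 0], "rot": [0, 0, 0], "hand": 1},
])

```text
t: 21.08
eef_pos: [0.6767, 0.0864, 0.0577]
ee_rot: [3.141, -0.0, -1.428]
force: [-0.4, 0.1, -1.2]
width: 0.0006
gripper_force: 0.0
```

```bash
python3 - <<'E'
from h import *
where()
for n in("side","top"):
    arm.grab_frame(n)
    for l in("blower","lock_tip"):
        for r in arm.pinpoint(l,n)[:1]: print(n,l,r["p"],st(towld(n,r["point"])[None])*1000)
where()
E
```

```text
station mm [-59.9141 -78.6962  57.6669] F [-0.3769  0.0921 -1.2142] Fst 0.14676801930378952 0.359131151193372 w 0.0005652506914121633 t 21.0833
side blower 0.87 [[ 5.0961  2.4583 30.5826]]
top blower 0.63 [[ 1.5883  2.8932 30.4312]]
station mm [-58.8664 -78.8335  57.3663] F [-0.0527 -0.1089  0.2719] Fst -0.09995402375922209 0.06819624066035704 w 4.0160635570145146e-05 t 21.3833
```

>>> move_arm([
  {"translation": [0.4, 0, 0], "rot": [0, 0, 0], "hand": 1},
  {"translation": [0.8, 0, 0], "rot": [0, 0, 0], "hand": 1},
  {"translation": [0.8, 0, 0], "rot": [0, 0, 0], "hand": 1},
  {"translation": [0.8, 0, 0], "rot": [0, 0, 0], "hand": 1},
])

```text
t: 21.72
eef_pos: [0.6781, 0.0791, 0.0575]
ee_rot: [-3.141, 0.0, -1.428]
force: [0.7, 0.9, 0.3]
width: 0.0006
gripper_force: 0.4
```

>>> move_arm([
  {"translation": [0.3, 0, 0], "rot": [0, 0, 0], "hand": 1},
  {"translation": [0.3, 0, 0], "rot": [0, 0, 0], "hand": 1},
  {"translation": [0.3, 0, 0], "rot": [0, 0, 0], "hand": 1},
])

```text
t: 21.97
eef_pos: [0.6787, 0.0762, 0.0576]
ee_rot: [-3.141, 0.0, -1.427]
force: [-0.2, 1.7, -0.5]
width: 0.0006
gripper_force: 0.8
```

```bash
python3 - <<'E'
from h import *
where()
for n in("side","top"):
    arm.grab_frame(n)
    for l in("blower","lock_tip"):
        for r in arm.pinpoint(l,n)[:1]: print(n,l,r["p"],st(towld(n,r["point"])[None])*1000)
where()
E
```

```text
station mm [-70.2462 -79.1416  57.6007] F [-0.1595  1.6916 -0.4618] Fst 1.6965592110479915 -0.09225276420308162 w 0.000554365497685673 t 21.9667
side blower 0.93 [[-2.8537 -0.4094 29.2687]]
side lock_tip 0.6 [[-89.7105 -68.4244  47.0143]]
top blower 0.92 [[ 0.8133 -0.815  28.668 ]]
top lock_tip 0.56 [[-87.1757 -68.1345  51.0277]]
station mm [-70.1791 -79.0234  57.5791] F [ 0.7441  0.3545 -0.1279] Fst 0.24059810866841033 -0.7883019587766089 w 0.0001411727025214026 t 22.2667
```

>>> move_arm([
  {"translation": [0.3, 0, 0], "rot": [0, 0, 0], "hand": 1},
  {"translation": [0.3, 0, 0], "rot": [0, 0, 0], "hand": 1},
  {"translation": [0.3, 0, 0], "rot": [0, 0, 0], "hand": 1},
])

```text
t: 22.52
eef_pos: [0.6789, 0.0733, 0.0575]
ee_rot: [-3.142, 0.0, -1.427]
force: [-0.1, 2.7, -0.7]
width: 0.0002
gripper_force: 1.1
```

>>> move_arm([
  {"translation": [0.2, 0, 0], "rot": [0, 0, 0], "hand": 1},
  {"translation": [0.2, 0, 0], "rot": [0, 0, 0], "hand": 1},
  {"translation": [0.2, 0, 0], "rot": [0, 0, 0], "hand": 1},
])

```text
t: 22.77
eef_pos: [0.679, 0.0716, 0.0575]
ee_rot: [3.142, 0.0, -1.427]
force: [0.1, 5.2, 0.0]
width: 0.0003
gripper_force: 2.1
```

```bash
python3 - <<'E'
from h import *
where()
arm.grab_frame("side")
for l in("blower","lock_tip","paddle_press"):
        for r in arm.pinpoint(l,"side")[:1]: print(l,r["p"],st(towld("side",r["point"])[None])*1000)
where()
E
```

```text
station mm [-74.8317 -78.818   57.5088] F [0.1061 5.1755 0.0312] Fst 5.102986813057081 -0.8699748359357654 w 0.0003276781411238889 t 22.7667
blower 0.78 [[-6.1351 -3.5756 31.3514]]
lock_tip 0.39 [[-93.3755 -67.5185  47.9564]]
paddle_press 0.6 [[-25.4346 -38.0954  48.8115]]
station mm [-74.8909 -78.8488  57.5029] F [-1.326   4.3007 -0.5132] Fst 4.449496457915456 0.6757390169156622 w 0.0004544805657854873 t 22.9667
```

>>> move_arm([
  {"translation": [-0.8, 0, 0], "rot": [0, 0, 0], "hand": 1},
  {"translation": [-2, -0.5, 0], "rot": [0, 0, 0], "hand": 1},
  {"translation": [-2.5, -0.5, -3], "rot": [0, 0, 0], "hand": 1},
  {"translation": [-2.5, -0.5, -7], "rot": [0, 0, 0], "hand": 1},
  {"translation": [-2.5, -0.5, -11], "rot": [0, 0, 0], "hand": 1},
  {"translation": [-5, 0, -14], "rot": [0, 0, 0], "hand": 1},
  {"translation": [-8, 0, -14], "rot": [0, 0, 0], "hand": 1},
  {"translation": [-10, 0, -14], "rot": [0, 0, 0], "hand": 1},
])

```text
t: 23.63
eef_pos: [0.6659, 0.1728, 0.2012]
ee_rot: [-3.136, 0.001, -1.427]
force: [-0.1, -0.2, -1.4]
width: 0.0009
gripper_force: 0.0
```

```bash
python3 - <<'E'
from h import *
body(.06,.085)
for n in("side","top"):
    im,d=arm.grab_frame(n);cv2.imwrite(f"pics/z{n}.png",im[:,:,::-1])
    for l in("blower","nozzle_tip","lock_tip","paddle_press"):
        for r in arm.pinpoint(l,n)[:1]: print(n,l,r["p"],st(towld(n,r["point"])[None])*1000)
a=cv2.imread("pics/zside.png")[190:330,110:310];b=cv2.imread("pics/ztop.png")[140:250,150:270]
cv2.imwrite("pics/z.png",np.hstack([cv2.resize(a,(400,280)),cv2.resize(b,(305,280))]));where()
E
```

```text
top 1110 rear x [-0.1231 -0.1223 -0.1208] z 0.06939960339525608
-0.13 n30 y -0.0154 0.0209 z 0.0678
-0.11 n169 y -0.0296 0.0296 z 0.0689
-0.09 n130 y -0.0136 0.0208 z 0.0695
-0.07 n155 y -0.0172 0.0206 z 0.0694
-0.05 n148 y -0.0179 0.0204 z 0.0697
-0.03 n152 y -0.0292 0.0194 z 0.0696
-0.01 n162 y -0.0298 0.0196 z 0.0696
side 1240 rear x [-0.1236 -0.1222 -0.1208] z 0.06994158085044777
-0.13 n30 y -0.0285 0.0195 z 0.0695
-0.11 n170 y -0.0297 0.0297 z 0.0696
-0.09 n142 y -0.0177 0.0204 z 0.0699
-0.07 n164 y -0.0193 0.0193 z 0.0702
-0.05 n169 y -0.0197 0.0192 z 0.0700
-0.03 n171 y -0.0198 0.0183 z 0.0700
-0.01 n189 y -0.0300 0.0182 z 0.0701
side blower 0.74 [[-5.3533 -1.8611 29.8888]]
side nozzle_tip 0.96 [[149.4494  -2.9559  52.4811]]
side lock_tip 0.51 [[-94.8516 -65.405   49.0023]]
side paddle_press 0.89 [[-24.534  -41.1477  48.86  ]]
top blower 0.73 [[-3.6649  1.1935 28.7092]]
top nozzle_tip 0.8 [[150.9064  -6.5664  48.7373]]
top lock_tip 0.47 [[-89.717  -65.9584  51.2434]]
top paddle_press 0.75 [[-17.8289 -36.2282  45.2892]]
station mm [ 24.2529 -79.4267 197.4199] F [-0.6537  0.3948  0.039 ] Fst 0.4871061405398882 0.5881656404886331 w 0.000512484813961935 t 24.2333
```

View pics/z.png

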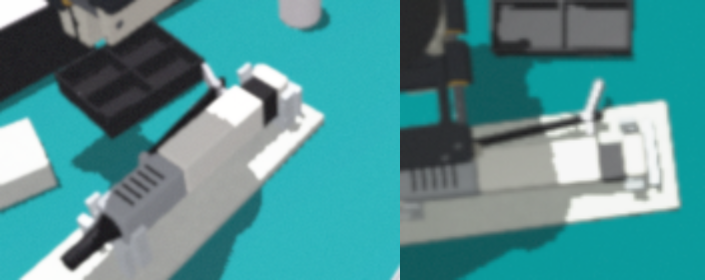

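The crop shows the lever (base 592,118, tip 600,85) leaning about 22° to the tail, which is its locked position. The blower is seated and the arm is clear, so I'm handing in.

```bash
python3 -c "
from station import arm
print(arm.job_done())"
```

```text
the job is handed in; nothing more can be done
None
```

The job is handed in, with no verdict returned. The blower lies in the cradle with its nozzle towards the board and about 3–4 mm back from centre. The paddle was squeezed home for about 1.5 s and let go, and the lock-off lever is back in its locked position. I took no final measurement of the bystanders, though no unexpected contact force showed during the moves.

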